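Put three ceramic figures onto their own kiln tiles

ROBOT

A 6-joint arm with a two-finger parallel gripper is mounted at the origin on the work surface. World frame = base frame: x ahead of the robot, y to its left, z up, the work surface at z = 0. Lengths are in m, angles in rad, forces in N, time in s.
With the tool pointing down it reaches from about 0.275 to 0.85 m from the base axis. Payload 5.2 kg.
Tool frame: the origin (TCP) lies between the finger pads; the fingertips stand 25 mm ahead of it and the grasp point (between the pads) lies 6 mm ahead of it; z points along the fingers, y is the line along which they close (so a half turn about z gives the same grasp; the last joint's range is limited). The gripper opens to 85 mm and grips with 20 to 120 N. Pads are 22 mm wide; open, the fingers measure 114 mm over their backs; the gripper's body (76 mm by 85 mm) begins 54 mm behind the grasp point. The pads swing forward as they close: fully open they stand 13 mm farther back than shut.
Start: joints at [-1.432, 0.259, 1.535, -0, 1.348, -0.203], TCP at [0.184, -0.518, 0.256] pointing down, gripper open.
Joint ranges: [-3.14, 3.14], [-0.91, 2.08], [0.19, 2.58], [-1.22, 4.36], [0.22, 2.71], [-3.12, 3.12]. Speed limits (rad/s): [2.57, 2.57, 3.14, 3.14, 3.14, 3.14].

INTERFACE

Orientations are given as a rotation vector (axis times angle).
In Python, from workcell import sensors, eyes, ticket gives the robot as it stands.
- The arm moves only by the tool play_rows, never from a script. Its arguments are lists of equal length, an entry for each row: "jaw": the opening, from 0 (shut) to 1 (fully open); "travel": the shift along the world's x, y, z in m, a list of three; "spin": the turn about the world's z in degrees. In form: {"jaw": [jaw, ...], "travel": [[dx, dy, dz], ...], "spin": [spin, ...]}. A call has 1 to 12 rows; each row shifts and turns the commanded pose from where the row before left it; what a row does not reach is not made up. A row lasts 1/12 s, in which the tool goes at most 41.7 mm and 7.16 degrees, less where a joint would pass 70% of its speed; a pose out of reach is approached as far as the arm can. A call with a gripper value outside its range is refused whole. The fingers move at their own pace and stop on an object; "newtons" is the grip in N (left out, the last holds). Time passes only in rows, so rows that do not move let the fingers close. It gives the time, the measured TCP pose, the force, the opening and the grip force at its end, in the units of the state.
- sensors.get_state(): the state, without advancing time (a new reading comes with each control period).
- eyes.camera(name): name is "scene" or "top"; returns a dict with "frame" (420x560x3 uint8, red, green, blue), "range_z" (420x560 float32, m along the optical axis (not along the pixel's ray), 0 where there is no reading), "K" (3x3 intrinsics, pixels), "camera_from_world" (4x4, takes a point from world to camera coordinates). Camera axes: x right, y up, looking along -z (the intrinsics and any distortion apply to the point x, -y, -z); pixel columns grow to the right and rows downward; lengths in m; the calibration is good to about 2 mm. A picture is of the moment at which its call begins.
- ticket.finish_job(): hands the job in; it is judged then, once.
The state is a dict: "clock": time; "q": joint angles; "qvel": joint speeds; "effort": joint torques, N m; "position": TCP position; "eef_rot": TCP orientation; "ft_force": force on the tool from outside, world axes, zero at the start; "moment": the same for the moment, N m; "finger_gap": finger opening in m; "gripper_force": force on a finger pad.
Only numpy, scipy, OpenCV 4.12 (cv2) and the standard library are available. Lean on these libraries where they do the work, as an engineer would, in place of code of your own. Each camera call takes 0.05 s, during which the arm holds its last target. There are 200 camera calls.

TASK

The three ceramic figures stand on each other's kiln tiles. Change them round, parking a figure on the empty decorating wheel on the way, so that the mushroom ends in the middle of the round tile, the cottage in the middle of the square tile and the dog in the middle of the oblong tile, standing lengthwise along it (either way round). Keep their clean feet off the table and board, set each figure down upright instead of dropping it, and leave the tubs and the dish where they are.

Things in the scene. Friction and masses are not known exactly. Their poses are not given: they have to be found in the camera images.
- mushroom: Loose ceramic toadstool, 71 mm tall, round: foot 46 mm across, waist about 32 mm, wide terracotta cap 56 mm across. The cap's side is upright from 39 to 53 mm above the foot (grip it there), domed above. Origin: centre of the underside of the foot, z up. About 0.14 kg. Starts on the square tile.
- cottage: Loose ceramic cottage with a terracotta gable roof: 56 mm long in its own x (along the ridge), 44 mm wide in y. Walls upright to 37 mm (grip the two long walls, across y), ridge at 59 mm, small square chimney to 65 mm. Origin: centre of the underside, z up. About 0.17 kg. Starts on the oblong tile.
- dog: Loose ceramic dachshund standing on four short legs, nose to its own +x: 113 mm from tail (x = -47 mm) to nose (x = +66 mm), 65 mm tall at the head. The trunk, 34 mm wide in y, spans x = -32 to +32 mm and z = 18 to 46 mm; grip it across y at the middle, 32 mm above the feet. The head rises from x = +22 mm, the tail reaches z = 63 mm. Origin: at the height of the soles, midway between the four feet, z up. About 0.15 kg. Starts on the round tile.
- round_tile: Fixed cream kiln tile, a round disc 110 mm across and 15 mm thick. Origin: centre of the underside, on the table. Where the mushroom belongs.
- square_tile: Fixed cream kiln tile, 100 x 100 mm, 15 mm thick. Origin: centre of the underside, on the table; x and y along its edges. Where the cottage belongs (any heading).
- oblong_tile: Fixed cream kiln tile, 130 mm long in its own x, 72 mm wide in y, 15 mm thick. Origin: centre of the underside, on the table. Where the dog belongs, its x axis along the tile's x axis, either way round.
- wheel: Low decorating wheel of bare metal, fixed and locked (it does not turn): a flat round plate 130 mm across on a short foot, its top 30 mm above the table. Origin: centre of the underside, on the table. Empty at the start: the parking place.
- yellow_tub: Bystander: empty yellow plastic glaze tub with a white rim, 112 x 158 mm, 72 mm tall, loose, beyond the tiles. Origin: centre of the underside. Leave alone.
- green_tub: Bystander: empty green plastic glaze tub with a white rim, 112 x 158 mm, 72 mm tall, loose, beyond the tiles. Origin: centre of the underside. Leave alone.
- dish: Bystander: lilac square palette dish, 70 x 70 mm, 16 mm tall, loose, between the robot and the tiles. Origin: centre of the underside. Leave alone.
Things that resemble listed ones, but are neither listed nor needed, are in the scene too. Leave any blue look-alike of the round_tile alone.

How it is judged:
By the outcome, as a careful person would: the job done as asked, in the order asked, and still so for the second after the job is handed in, with the robot touching nothing.
It also fails if it takes over 120 s, if anything falls off the work surface, if the arm or the gripper's body presses on something with over 40 N, if the wrist force passes 120 N, or if a joint passes its speed limit or range.

## Working session

There is one attempt and no reset: what is moved stays moved. The work goes in short steps, Python scripts to look and compute and a tool call to move; the robot and the scene stay as the last step left them, time stands still between calls to the robot, and variables do not carry over. Pictures are saved under pics/ and viewed, at most 14 in all, crops included, and the job is handed in when it is done.

Besides the shell and the picture viewer there is one more tool, called after "Request:" as a command line: name --pt "numbers of a row" for each row, then --argument value for the rest. play_rows: Moves the arm, as the interface text tells. Its arguments: {"type":"object","properties":{"jaw":{"type":"array"},"travel":{"type":"array"},"spin":{"type":"array"},"newtons":{"type":"number"}},"required":["jaw","travel","spin"]}

```bash
mkdir -p pics
cat > h.py <<'E'
import numpy as np, cv2
from workcell import sensors, eyes, ticket
def world(c):
    """per-pixel world points"""
    z=c["range_z"]; K=c["K"]; h,w=z.shape
    u,v=np.meshgrid(np.arange(w),np.arange(h))
    X=(u-K[0,2])/K[0,0]*z; Y=(v-K[1,2])/K[1,1]*z
    P=np.stack([X,-Y,-z,np.ones_like(z)],-1)
    return (P@np.linalg.inv(c["camera_from_world"]).T)[...,:3]
def save(c,n): cv2.imwrite(n,c["frame"][...,::-1])
E
python3 - <<'E'
from h import *
s=sensors.get_state(); print({k:np.round(v,3) for k,v in s.items()})
for n in("top","scene"):
    c=eyes.camera(n); save(c,f"pics/{n}0.png"); np.savez(f"{n}0.npz",**c)
    print(c["K"],np.round(c["camera_from_world"],3),c.keys(),(c["range_z"]==0).mean())
E
```

```text
{'clock': np.float64(0.0), 'q': array([-1.432,  0.259,  1.536,  0.   ,  1.348, -0.203]), 'qvel': array([-0.   ,  0.001,  0.001,  0.001, -0.001,  0.001]), 'effort': array([-1.0000e-03, -4.4604e+01, -2.9057e+01, -1.0000e-03,  1.2000e-02,
        0.0000e+00]), 'position': array([ 0.184, -0.518,  0.255]), 'eef_rot': array([-3.094, -0.534, -0.   ]), 'ft_force': array([-0.669, -0.278, -1.368]), 'moment': array([0.012, 0.027, 0.013]), 'gripper_force': np.float64(0.0), 'finger_gap': np.float64(0.085)}
[[520.2886481    0.         280.73218932]
 [  0.         520.2886481  207.56018569]
 [  0.           0.           1.        ]] [[-3.000e-03 -1.000e+00  1.900e-02 -4.000e-03]
 [ 9.900e-01 -1.000e-03  1.430e-01 -4.730e-01]
 [-1.430e-01  1.900e-02  9.900e-01 -1.557e+00]
 [ 0.000e+00  0.000e+00  0.000e+00  1.000e+00]] dict_keys(['frame', 'range_z', 'K', 'camera_from_world']) 0.004162414965986395
[[471.78669939   0.         273.34202641]
 [  0.         471.78669939 209.95355423]
 [  0.           0.           1.        ]] [[ 0.686  0.727  0.015 -0.336]
 [-0.614  0.568  0.549  0.256]
 [ 0.391 -0.386  0.836 -1.286]
 [ 0.     0.     0.     1.   ]] dict_keys(['frame', 'range_z', 'K', 'camera_from_world']) 0.004098639455782313
```

View pics/top0.png

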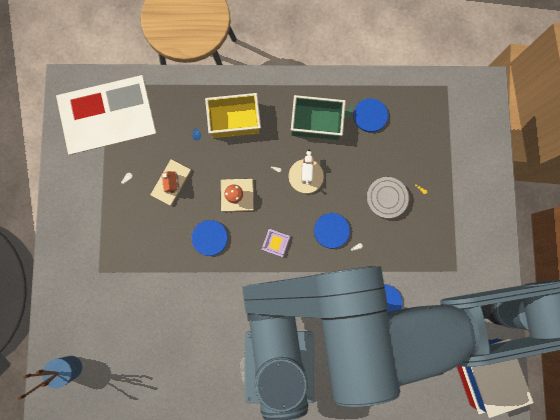

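View pics/scene0.png

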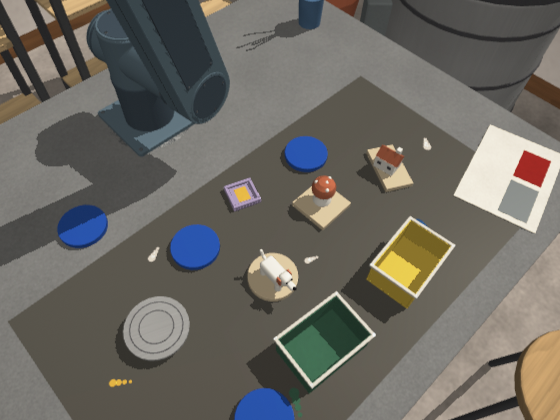

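The top view shows the cottage on the oblong tile (171,183), the mushroom on the square tile (237,194), the dog on the round tile (307,173) with its nose away from the robot, and the empty wheel at (388,198). The scene view agrees. Next I'll measure their poses.

```bash
cat > m.py <<'E'
from h import *
def cloud(cs,cx,cy,r,z0,z1):
    out=[]
    for c in cs:
        P=world(c); m=(np.hypot(P[...,0]-cx,P[...,1]-cy)<r)&(P[...,2]>z0)&(P[...,2]<z1)&(c["range_z"]>0)
        out.append(np.c_[P[m],c["frame"][m]])
    return out
def rect(p):
    r=cv2.minAreaRect((p[:,:2]*1000).astype(np.float32)); return np.round(r[0],1),np.round(r[1],1),round(r[2],1)
E
python3 - <<'E'
from m import *
cs=[dict(np.load(f"{n}0.npz")) for n in("top","scene")]
W=world(cs[0])
for n,(u,v) in dict(cot=(171,183),mush=(234,194),dog=(307,173),wheel=(388,198),dish=(277,243)).items():
    x,y=W[v,u,:2]; print("==",n,np.round(W[v,u],3))
    for i,c in enumerate(cs):
        t=cloud([c],x,y,.09,-.01,.1)[0]
        h=np.histogram(t[:,2],np.arange(-.01,.1,.005))[0]; print(" hist",h)
        tile=t[(t[:,2]>.010)&(t[:,2]<.020)] if n!="wheel" else t[(t[:,2]>.025)&(t[:,2]<.035)]
        print(" tile",rect(tile),cv2.minEnclosingCircle((tile[:,:2]*1000).astype(np.float32)))
        f=t[t[:,2]>.030]
        if len(f)>5: print(" fig",rect(f),f[:,:3].mean(0).round(4),f[:,2].max())
E
```

```text
== cot [0.542 0.324 0.073]
 hist [ 81 541 725 295 274 267  49   8   8   6  12  16  38  57  52  51  47  13
   8   2   0]
 tile (array([551.4, 318.1]), array([145.8, 143.8]), 78.3) ((550.7357788085938, 321.3570556640625), 84.08431243896484)
 fig (array([551.6, 332.9]), array([57.6, 45.4]), 8.1) [0.5499 0.33   0.0613] 0.08825306677460931
 hist [   2  517 1226   91  362  317   31   36   35   31   36   32   65   76
   68   85   55   17   10    0    0]
 tile (array([557.2, 334.5]), array([ 76.3, 134. ]), 62.5) ((556.5306396484375, 334.5412292480469), 73.15773010253906)
 fig (array([552.1, 329.5]), array([57.1, 47. ]), 7.6) [0.5564 0.3215 0.0573] 0.08290633116180879
== mush [0.246 0.025 1.608]
 hist [ 90 469 556 122  11   6   0   0   0   0   0   0   0   0   0   0   0   0
   0   0   0]
 tile (array([300.2,  39.9]), array([ 40.5, 118.9]), 32.2) ((295.78466796875, 37.10387420654297), 61.29671096801758)
 hist [  20 1356 1609   11   12    6    0    0    0    0    0    0    0    0
    0    0    0    0    0    0    0]
 tile (array([330.7,   3.1]), array([30. ,  5.4]), 68.6) ((330.59039306640625, 3
[... 1203 characters left out ...]
.3, -336.2]), array([129.3, 128.8]), 5.7) ((506.93243408203125, -336.3780517578125), 65.48117065429688)
 fig (array([ 506.9, -336.1]), array([127.7, 127.3]), 41.8) [ 0.508  -0.3378  0.0312] 0.0356770161355211
== dish [0.367 0.006 0.013]
 hist [ 103  761 1054  444  173   98   21    2    0    0    0    0    0    0
    0    0    0    0    0    0    0]
 tile (array([377. ,  12.5]), array([152.4, 158.1]), 10.8) ((367.795654296875, 3.767702102661133), 88.61668395996094)
 hist [   1  822 1929  389  202  184    1    0    0    0    0    0    0    0
    0    0    0    0    0    0    0]
 tile (array([368.4,  10. ]), array([70.4, 74. ]), 70.9) ((367.3454895019531, 10.059066772460938), 48.28154373168945)
```

```bash
cat >> m.py <<'E'
def cast(c,uv,z):
    uv=np.asarray(uv,float); K=c["K"]; M=np.linalg.inv(c["camera_from_world"])
    d=np.c_[(uv[:,0]-K[0,2])/K[0,0],-(uv[:,1]-K[1,2])/K[1,1],-np.ones(len(uv))]@M[:3,:3].T
    return (M[:3,3]+d*((z-M[2,3])/d[:,2])[:,None])
def proj(c,p):
    q=c["camera_from_world"]@np.r_[p,1]; return np.array([c["K"][0,0]*q[0]/-q[2]+c["K"][0,2],-c["K"][1,1]*q[1]/-q[2]+c["K"][1,2]])
def rectify(c,cx,cy,z,half=.11,s=.0005):
    """orthophoto at height z: rows = x decreasing, cols = y decreasing; s m/px"""
    src=np.float32([proj(c,[cx+a*half,cy+b*half,z]) for a,b in((1,1),(1,-1),(-1,-1),(-1,1))])
    n=2*half/s; H=cv2.getPerspectiveTransform(src,np.float32([[0,0],[n,0],[n,n],[0,n]]))
    return cv2.warpPerspective(c["frame"],H,(int(n),int(n)),flags=cv2.INTER_CUBIC)
def toxy(pts,cx,cy,half=.11,s=.0005):
    pts=np.asarray(pts,float); return np.c_[cx+half-pts[...,1]*s,cy+half-pts[...,0]*s]
E
python3 - <<'E'
from m import *
cs=[dict(np.load(f"{n}0.npz")) for n in("top","scene")]
C=dict(cot=(.555,.332),mush=(.525,.14),dog=(.577,-.086),wheel=(.507,-.336))
rows=[]
for z in(.015,.055):
  for c in cs:
    rows.append(np.hstack([cv2.resize(rectify(c,*C[k],z if k!="wheel" else .03),(200,200),interpolation=cv2.INTER_AREA) for k in C]))
cv2.imwrite("pics/ortho.png",np.vstack(rows)[:600,:,::-1])
E
```

```text
(no output)
```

View pics/ortho.png

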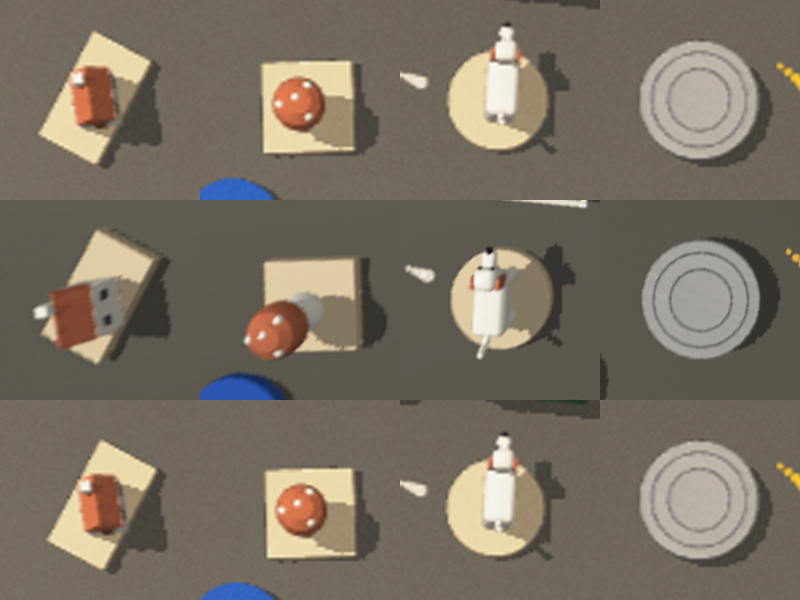

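The ortho crops show all four objects clearly. The dog's nose points along +x, and the cottage is turned against its tile. Now the numbers.

```bash
cat > fit.py <<'E'
from m import *
def big(m):
    n,l,s,_=cv2.connectedComponentsWithStats(m.astype(np.uint8)); return l==1+np.argmax(s[1:,4])
def fit(m,cx,cy):
    k=np.argwhere(big(m))[:,::-1]; p=(toxy(k,cx,cy)*1000).astype(np.float32)
    r=cv2.minAreaRect(p); e=cv2.minEnclosingCircle(cv2.convexHull(p))
    a=r[2]%180 if r[1][0]>r[1][1] else (r[2]+90)%180
    return "rect c=(%.1f,%.1f) L=%.1f W=%.1f longaxis=%.1f"%(*r[0],max(r[1]),min(r[1]),a)+"  circ (%.1f,%.1f) r=%.1f"%(*e[0],e[1])+" mean (%.1f,%.1f)"%tuple(p.mean(0))
def cream(o):
    h=cv2.cvtColor(o,cv2.COLOR_RGB2HSV).astype(int); return (h[...,0]>=13)&(h[...,0]<=32)&(h[...,1]>60)&(h[...,2]>75)
def red(o):
    h=cv2.cvtColor(o,cv2.COLOR_RGB2HSV).astype(int); return (h[...,0]<12)&(h[...,1]>120)&(h[...,2]>60)
def white(o):
    h=cv2.cvtColor(o,cv2.COLOR_RGB2HSV).astype(int); return (h[...,1]<45)&(h[...,2]>150)
E
python3 - <<'E'
from fit import *
cs=[dict(np.load(f"{n}0.npz")) for n in("top","scene")]
C=dict(cot=(.555,.332),mush=(.525,.14),dog=(.577,-.086),wheel=(.507,-.336))
for i,c in enumerate(cs):
    print("cam",i)
    for k in("cot","mush","dog"): print(k,"tile",fit(cream(rectify(c,*C[k],.015)),*C[k]))
    o=rectify(c,*C["wheel"],.03); h=cv2.cvtColor(o,cv2.COLOR_RGB2HSV); print("wheel",fit(h[...,2]>120,*C["wheel"]))
    print("cot roof@52",fit(red(rectify(c,*C["cot"],.052)),*C["cot"]))
    print("cot roof@74",fit(red(rectify(c,*C["cot"],.074)),*C["cot"]))
    print("mush@61",fit(red(rectify(c,*C["mush"],.061)),*C["mush"]))
    print("dog@50",fit(white(rectify(c,*C["dog"],.050)),*C["dog"]))
    for k,z0,z1 in(("cot",.058,.09),("cot",.03,.05),("mush",.058,.068),("mush",.025,.09),("dog",.033,.064)):
        t=cloud([c],*C[k],.08,z0,z1)[0]; print(k,z0,z1,rect(t),t[:,:3].mean(0).round(4),len(t))
E
```

```text
cam 0
cot tile rect c=(557.2,337.5) L=133.7 W=80.4 longaxis=151.7  circ (557.0,337.3) r=74.5 mean (556.5,336.5)
mush tile rect c=(516.6,130.8) L=105.1 W=104.5 longaxis=91.1  circ (516.7,131.1) r=70.3 mean (515.8,127.1)
dog tile rect c=(576.6,-84.0) L=113.9 W=112.4 longaxis=3.4  circ (579.4,-85.0) r=60.1 mean (570.5,-82.0)
wheel rect c=(508.0,-334.2) L=131.0 W=130.5 longaxis=0.0  circ (507.9,-333.8) r=66.6 mean (507.6,-334.0)
cot roof@52 rect c=(551.1,332.8) L=65.4 W=42.8 longaxis=6.3  circ (551.4,332.6) r=33.7 mean (549.9,331.4)
cot roof@74 rect c=(547.1,328.3) L=64.3 W=42.0 longaxis=6.5  circ (547.2,328.5) r=33.1 mean (545.6,327.0)
mush@61 rect c=(512.4,138.1) L=55.5 W=53.8 longaxis=55.3  circ (512.4,138.2) r=28.3 mean (512.2,138.0)
dog@50 rect c=(576.9,-85.3) L=67.8 W=33.9 longaxis=177.0  circ (577.7,-84.5) r=34.8 mean (580.0,-85.2)
cot 0.058 0.09 (array([552.2, 330.6]), array([57.1, 39. ]), 8.6) [0.5513 0.3319 0.0679] 195
cot 0.03 0.05 (array([549.9, 332.6]), array([53.6, 44.4]), 6.6) [0.5435 0.3226 0.0422] 42
mush 0.058 0.068 (array([507.7, 132.6]), array([41.7, 51.3]), 35.2) [0.
[... 834 characters left out ...]
35.5 mean (559.9,312.8)
mush@61 rect c=(511.6,137.5) L=65.0 W=55.9 longaxis=107.7  circ (509.9,137.1) r=33.5 mean (511.9,136.9)
dog@50 rect c=(583.7,-85.7) L=114.1 W=33.7 longaxis=178.0  circ (583.8,-83.8) r=57.5 mean (584.9,-84.2)
cot 0.058 0.09 (array([551.9, 330.2]), array([56.8, 32.4]), 8.2) [0.5552 0.3274 0.0672] 268
cot 0.03 0.05 (array([563.7, 319.7]), array([68.8, 33.7]), 46.8) [0.5592 0.3142 0.04  ] 134
mush 0.058 0.068 (array([517.7, 124.4]), array([55.4, 31.1]), 23.2) [0.524  0.1198 0.0636] 68
mush 0.025 0.09 (array([513.8, 134.5]), array([53.1, 51.5]), 78.2) [0.518  0.1281 0.0695] 543
dog 0.033 0.064 (array([594.3, -88.5]), array([34.8, 96.6]), 86.7) [ 0.5812 -0.0923  0.0574] 440
```

Request:
play_rows --jaw '[1,1,1,1,1,1,1,1,1,1,1,1]' --pt "0.007 0.013 0" --pt "0.0137 0.0273 0" --pt "0.0137 0.0273 0" --pt "0.0137 0.0273 0" --pt "0.0137 0.0273 0" --pt "0.0137 0.0273 0" --pt "0.0137 0.0273 0" --pt "0.0137 0.0273 0" --pt "0.0137 0.0273 0" --pt "0.0137 0.0273 0" --pt "0.0137 0.0273 0" --pt "0.0137 0.0273 0" --spin '[0,0,0,0,0,0,0,0,0,0,0,0]' --newtons 40

```text
clock: 1.1
position: [0.3421, -0.2025, 0.2561]
eef_rot: [-3.095, -0.534, -0.0]
ft_force: [0.7, 0.5, 0.3]
finger_gap: 0.0852
gripper_force: 0.0
```

Request:
play_rows --jaw '[1,1,1,1,1,1,1,1,1,1,1,1]' --pt "0.0137 0.0273 -0.008" --pt "0.0137 0.0273 -0.008" --pt "0.0137 0.0273 -0.008" --pt "0.0137 0.0273 -0.008" --pt "0.0137 0.0273 -0.008" --pt "0.0137 0.0273 -0.008" --pt "0.0137 0.0273 -0.008" --pt "0.0137 0.0273 -0.008" --pt "0.0137 0.0273 -0.008" --pt "0.0137 0.0273 -0.008" --pt "0.0137 0.0273 -0.008" --pt "0.0067 0.0143 -0.008" --spin '[0,0,0,0,0,0,0,0,0,0,0,0]'

```text
clock: 2.1
position: [0.4998, 0.113, 0.1598]
eef_rot: [-3.094, -0.537, -0.001]
ft_force: [0.3, -0.2, 0.4]
finger_gap: 0.0851
gripper_force: 0.0
```

Request:
play_rows --jaw '[1,1,1]' --pt "0.003 0.01 0" --pt "0 0 0" --pt "0 0 0" --spin '[0,0,0]'

```text
clock: 2.35
position: [0.5018, 0.1199, 0.1605]
eef_rot: [3.095, 0.536, -0.001]
ft_force: [1.0, 0.5, -0.9]
finger_gap: 0.0852
gripper_force: 0.0
```

Request:
play_rows --jaw '[1,1,1,1,1,1,1,1,1,1,1]' --pt "0.01 0.017 0" --pt "0 0 -0.01" --pt "0 0 -0.015" --pt "0 0 -0.015" --pt "0 0 -0.015" --pt "0 0 -0.015" --pt "0 0 -0.012" --pt "0 0 -0.008" --pt "0 0 -0.006" --pt "0 0 0" --pt "0 0 0" --spin '[0,0,0,0,0,0,0,0,0,0,0]'

```text
clock: 3.27
position: [0.5125, 0.1362, 0.0645]
eef_rot: [3.096, 0.533, 0.0]
ft_force: [0.6, -0.7, 0.1]
finger_gap: 0.0856
gripper_force: 0.0
```

Run:
```python
from h import *
c=eyes.camera("scene"); cv2.imwrite("pics/g1.png",cv2.resize(c["frame"][100:280,230:430,::-1],None,fx=3,fy=3,interpolation=cv2.INTER_CUBIC))
```

```text
(no output)
```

View pics/g1.png

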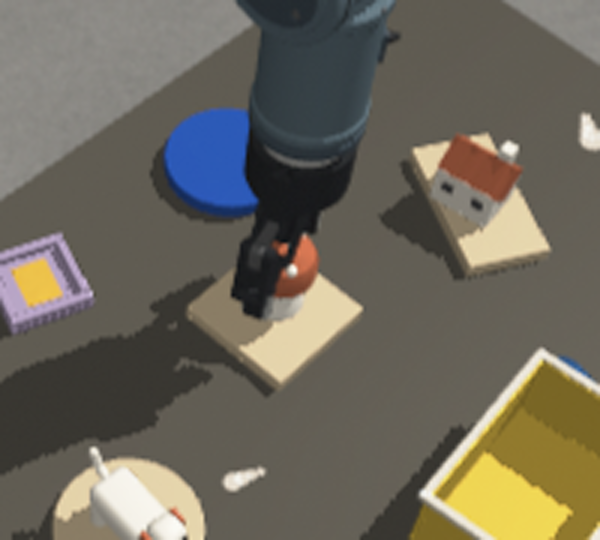

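The jaws straddle the cap at about (280,270) in the crop. Closing now.

Request:
play_rows --jaw '[0.7,0.5,0.4,0.4,0.4,0.4,0.4,0.4,0.4,0.4]' --pt "0 0 0" --pt "0 0 0" --pt "0 0 0" --pt "0 0 0" --pt "0 0 0" --pt "0 0 0" --pt "0 0 0" --pt "0 0 0" --pt "0 0 0" --pt "0 0 0" --spin '[0,0,0,0,0,0,0,0,0,0]' --newtons 40

```text
clock: 4.15
position: [0.513, 0.1367, 0.0653]
eef_rot: [3.095, 0.535, 0.002]
ft_force: [-1.0, -0.3, 4.6]
finger_gap: 0.0547
gripper_force: 41.7
```

Request:
play_rows --jaw '[0.4,0.4,0.4,0.4,0.4,0.4,0.4,0.4,0.4]' --pt "0 0 0.004" --pt "0 0 0.008" --pt "0 0 0.012" --pt "0 0 0.015" --pt "0 0 0.015" --pt "0 0 0.015" --pt "0 0 0.015" --pt "0 0 0.01" --pt "0 0 0" --spin '[0,0,0,0,0,0,0,0,0]'

```text
clock: 4.9
position: [0.5138, 0.1369, 0.1608]
eef_rot: [3.095, 0.535, 0.007]
ft_force: [0.7, 0.0, -2.3]
finger_gap: 0.0547
gripper_force: 42.5
```

Run:
```python
from fit import *
print({k:np.round(sensors.get_state()[k],3) for k in("position","finger_gap","gripper_force","ft_force")})
c=eyes.camera("scene"); cv2.imwrite("pics/g2.png",cv2.resize(c["frame"][100:280,230:430,::-1],None,fx=3,fy=3,interpolation=cv2.INTER_CUBIC))
```

```text
{'position': array([0.514, 0.137, 0.161]), 'finger_gap': np.float64(0.055), 'gripper_force': np.float64(42.54), 'ft_force': array([ 0.713,  0.019, -2.303])}
```

View pics/g2.png

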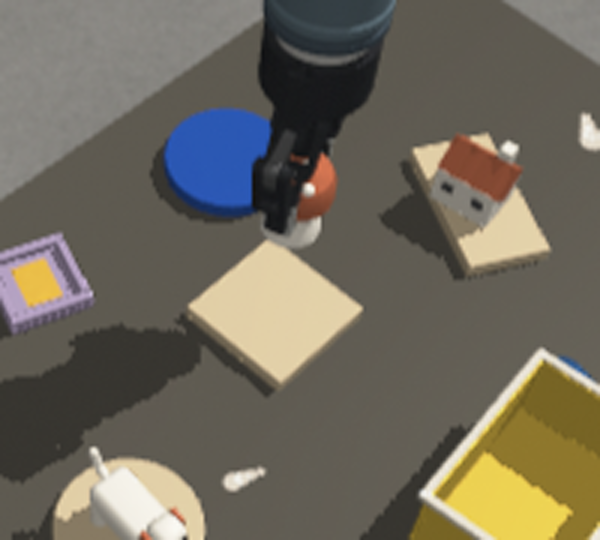

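The mushroom is held upright and clear of the tile, at about (300,190) in the crop. Next it goes to the wheel.

Request:
play_rows --jaw '[0.4,0.4,0.4,0.4,0.4,0.4,0.4,0.4,0.4,0.4,0.4,0.4]' --pt "0 -0.01 0" --pt "-0.0005 -0.02 0" --pt "-0.0005 -0.0295 0" --pt "-0.0005 -0.0295 0" --pt "-0.0005 -0.0295 0" --pt "-0.0005 -0.0295 0" --pt "-0.0005 -0.0295 0" --pt "-0.0005 -0.0295 0" --pt "-0.0005 -0.0295 0" --pt "-0.0005 -0.0295 0" --pt "-0.0005 -0.0295 0" --pt "-0.0005 -0.0295 0" --spin '[0,0,0,0,0,0,0,0,0,0,0,0]'

```text
clock: 5.95
position: [0.5056, -0.19, 0.1569]
eef_rot: [-3.094, -0.534, 0.003]
ft_force: [0.2, 0.5, -2.6]
finger_gap: 0.0545
gripper_force: 42.6
```

Request:
play_rows --jaw '[0.4,0.4,0.4,0.4,0.4,0.4,0.4,0.4]' --pt "-0.0005 -0.0295 0" --pt "-0.0005 -0.0295 0" --pt "0 -0.0295 0" --pt "0 -0.0295 0" --pt "0 -0.019 0" --pt "0 -0.01 0" --pt "0 0 0" --pt "0 0 0" --spin '[0,0,0,0,0,0,0,0]'

```text
clock: 6.62
position: [0.5051, -0.3348, 0.1571]
eef_rot: [-3.094, -0.532, 0.002]
ft_force: [0.2, 0.5, -1.5]
finger_gap: 0.0544
gripper_force: 42.6
```

Request:
play_rows --jaw '[0.4,0.4,0.4,0.4,0.4,0.4,0.4,0.4,0.4]' --pt "0.001 0 -0.008" --pt "0.001 0 -0.014" --pt "0 0 -0.016" --pt "0 0 -0.014" --pt "0 0 -0.01" --pt "0 0 -0.006" --pt "0 0 -0.004" --pt "0 0 -0.002" --pt "0 0 0" --spin '[0,0,0,0,0,0,0,0,0]'

```text
clock: 7.37
position: [0.5081, -0.3351, 0.0843]
eef_rot: [-3.096, -0.535, -0.0]
ft_force: [-0.3, 0.1, -1.9]
finger_gap: 0.0546
gripper_force: 42.7
```

Request:
play_rows --jaw '[0.4,0.4,0.4]' --pt "0 0 -0.001" --pt "0 0 -0.001" --pt "0 0 0" --spin '[0,0,0]'

```text
clock: 7.62
position: [0.5081, -0.3355, 0.0827]
eef_rot: [3.095, 0.534, 0.001]
ft_force: [0.7, 0.5, -2.3]
finger_gap: 0.0544
gripper_force: 42.7
```

Request:
play_rows --jaw '[0.4,0.4,0.4]' --pt "0 0 -0.001" --pt "0 0 -0.001" --pt "0 0 0" --spin '[0,0,0]'

```text
clock: 7.87
position: [0.508, -0.3354, 0.0804]
eef_rot: [3.096, 0.534, 0.0]
ft_force: [0.7, 0.8, -1.7]
finger_gap: 0.0549
gripper_force: 42.7
```

Request:
play_rows --jaw '[0.4,0.4]' --pt "0 0 -0.001" --pt "0 0 0" --spin '[0,0]'

```text
clock: 8.03
position: [0.5081, -0.3355, 0.0803]
eef_rot: [3.095, 0.534, 0.001]
ft_force: [-1.5, 1.5, 5.0]
finger_gap: 0.0546
gripper_force: 43.2
```

Request:
play_rows --jaw '[0.7,0.75,0.8,0.9,1,1]' --pt "0 0 0" --pt "0 0 0" --pt "0 0 0" --pt "0 0 0" --pt "0 0 0" --pt "0 0 0" --spin '[0,0,0,0,0,0]'

```text
clock: 8.53
position: [0.508, -0.3353, 0.0792]
eef_rot: [-3.096, -0.534, 0.0]
ft_force: [0.4, 0.1, -0.6]
finger_gap: 0.0853
gripper_force: 0.0
```

Request:
play_rows --jaw '[1,1,1,1,1,1,1,1]' --pt "0 0 0.01" --pt "0 0 0.02" --pt "0 0 0.025" --pt "0 0 0.025" --pt "0.002 0.02 0.01" --pt "0.002 0.025 0" --pt "0.002 0.03 0" --pt "0.002 0.03 0" --spin '[0,0,0,0,0,-1,-1,-1]'

```text
clock: 9.2
position: [0.5161, -0.2298, 0.1705]
eef_rot: [3.108, 0.45, 0.002]
ft_force: [0.6, 0.4, -0.0]
finger_gap: 0.0853
gripper_force: 0.0
```

Request:
play_rows --jaw '[1,1,1,1,1,1,1,1,1,1,1,1]' --pt "0.002 0.03 0" --pt "0.002 0.03 0" --pt "0.002 0.03 0" --pt "0.002 0.03 0" --pt "0.002 0.03 0" --pt "0.002 0.03 0" --pt "0.002 0.03 0" --pt "0.002 0.03 0" --pt "0.002 0.03 0" --pt "0.002 0.03 0" --pt "0.002 0.03 0" --pt "0.002 0.03 0" --spin '[-1,-1,-1,-1,-1,-1,-1,-1,-1,0,0,0]'

```text
clock: 10.2
position: [0.54, 0.1313, 0.1703]
eef_rot: [3.135, 0.208, 0.002]
ft_force: [0.7, -1.1, 0.6]
finger_gap: 0.0855
gripper_force: 0.0
```

Request:
play_rows --jaw '[1,1,1,1,1,1,1,1,1,1]' --pt "0.002 0.03 0" --pt "0.002 0.03 0" --pt "0.002 0.03 0" --pt "0.002 0.03 0" --pt "0.002 0.03 0" --pt "0.001 0.022 -0.005" --pt "0 0.02 -0.01" --pt "0 0.01 -0.01" --pt "0 0 -0.005" --pt "0 0 0" --spin '[0,0,0,0,0,0,0,0,0,0]'

```text
clock: 11.03
position: [0.5498, 0.3311, 0.1376]
eef_rot: [3.133, 0.209, -0.005]
ft_force: [-0.7, -0.3, -0.3]
finger_gap: 0.0857
gripper_force: 0.0
```

Run:
```python
from fit import *
s=sensors.get_state(); print(np.round(s["position"],4),np.degrees(2*np.arctan2(s["eef_rot"][1],s["eef_rot"][0])))
cs=[eyes.camera(n) for n in("top","scene")]
C=dict(mush=(.525,.14),wheel=(.507,-.336),cot=(.555,.332))
for c in cs:
    print("sq tile",fit(cream(rectify(c,*C["mush"],.015)),*C["mush"]))
    print("mush@76",fit(red(rectify(c,*C["wheel"],.076)),*C["wheel"]))
t=cloud(cs[1:],*C["mush"],.085,.0115,.02)[0]; print("sq cloud",rect(t))
cv2.imwrite("pics/s3.png",cs[1]["frame"][...,::-1])
```

```text
[0.5498 0.3311 0.1376] 7.639794811251389
sq tile rect c=(517.1,130.5) L=104.6 W=104.3 longaxis=2.1  circ (517.2,130.8) r=70.1 mean (516.9,130.6)
mush@76 rect c=(507.5,-334.2) L=55.9 W=54.0 longaxis=141.3  circ (507.8,-334.2) r=28.6 mean (507.3,-334.1)
sq tile rect c=(520.3,125.5) L=106.8 W=104.0 longaxis=91.6  circ (519.2,125.2) r=72.5 mean (520.4,125.5)
mush@76 rect c=(506.5,-336.0) L=59.0 W=54.0 longaxis=0.0  circ (506.5,-336.5) r=29.9 mean (507.4,-336.1)
sq cloud (array([517.6, 130. ]), array([101. , 102.5]), 1.3)
```

View pics/s3.png

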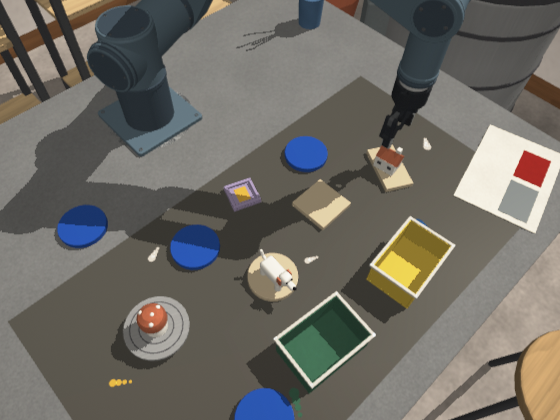

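The mushroom stands upright on the wheel at (155,318), and the jaws are over the cottage at (388,160). Descending.

Request:
play_rows --jaw '[1,1,1,1,1,1,1,1,1,1]' --pt "0.001 0.001 -0.008" --pt "0 0 -0.014" --pt "0 0 -0.016" --pt "0 0 -0.016" --pt "0 0 -0.014" --pt "0 0 -0.01" --pt "0 0 -0.008" --pt "0 0 -0.006" --pt "0 0 0" --pt "0 0 0" --spin '[0,0,0,0,0,0,0,0,0,0]'

```text
clock: 11.97
position: [0.5522, 0.3326, 0.0475]
eef_rot: [-3.135, -0.207, -0.0]
ft_force: [0.2, 0.2, -0.0]
finger_gap: 0.0853
gripper_force: 0.0
```

Request:
play_rows --jaw '[0.75,0.6,0.5,0.4,0.3,0.3,0.3,0.3,0.3,0.3]' --pt "0 0 0" --pt "0 0 0" --pt "0 0 0" --pt "0 0 0" --pt "0 0 0" --pt "0 0 0" --pt "0 0 0" --pt "0 0 0" --pt "0 0 0" --pt "0 0 0" --spin '[0,0,0,0,0,0,0,0,0,0]'

```text
clock: 12.8
position: [0.5525, 0.3329, 0.0481]
eef_rot: [-3.134, -0.208, -0.002]
ft_force: [-0.1, -0.5, 5.5]
finger_gap: 0.0437
gripper_force: 42.7
```

Request:
play_rows --jaw '[0.3,0.3,0.3,0.3,0.3,0.3,0.3,0.3,0.3,0.3,0.3,0.3]' --pt "0 0 0.004" --pt "0 0 0.01" --pt "0 0 0.015" --pt "0 0 0.015" --pt "0 0 0.01" --pt "0 -0.01 0.006" --pt "-0.004 -0.02 0" --pt "-0.005 -0.03 0" --pt "-0.005 -0.03 0" --pt "-0.005 -0.03 0" --pt "-0.005 -0.03 0" --pt "-0.005 -0.025 0" --spin '[0,0,0,0,0,0,0,0,0,0,0,0]'

```text
clock: 13.8
position: [0.5219, 0.1553, 0.1071]
eef_rot: [3.134, 0.207, -0.002]
ft_force: [0.6, -0.2, -2.1]
finger_gap: 0.0436
gripper_force: 41.9
```

Request:
play_rows --jaw '[0.3,0.3,0.3,0.3]' --pt "-0.004 -0.018 0" --pt "0 -0.01 0" --pt "0 0 0" --pt "0 0 0" --spin '[0,0,0,0]'

```text
clock: 14.13
position: [0.5192, 0.1295, 0.1074]
eef_rot: [-3.134, -0.205, -0.001]
ft_force: [0.1, 1.1, -1.0]
finger_gap: 0.0437
gripper_force: 41.9
```

Run:
```python
from fit import *
s=sensors.get_state(); print(np.round(s["position"],4),s["finger_gap"])
cs=[eyes.camera(n) for n in("top","scene")]
C=dict(cot=(.555,.332))
for c in cs: print("ob tile",fit(cream(rectify(c,*C["cot"],.015)),*C["cot"]))
t=cloud(cs[1:],*C["cot"],.085,.0115,.02)[0]; print("ob cloud",rect(t))
cv2.imwrite("pics/s4.png",cv2.resize(cs[1]["frame"][100:280,230:430,::-1],None,fx=3,fy=3))
```

```text
[0.5192 0.1295 0.1074] 0.04366275290983241
ob tile rect c=(556.8,336.8) L=133.8 W=78.1 longaxis=151.9  circ (557.0,337.1) r=74.5 mean (556.8,336.8)
ob tile rect c=(560.1,330.7) L=138.5 W=79.0 longaxis=152.6  circ (560.5,331.5) r=77.7 mean (560.0,330.8)
ob cloud (array([557.6, 335.3]), array([ 74.9, 131.4]), 62.3)
```

View pics/s4.png

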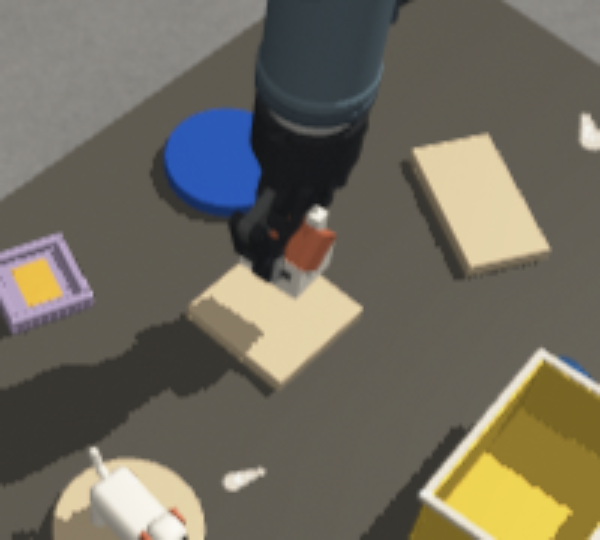

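The cottage hangs upright over the square tile, and the oblong tile is now empty. Lowering.

Request:
play_rows --jaw '[0.3,0.3,0.3,0.3,0.3,0.3,0.3,0.3]' --pt "0 0 -0.008" --pt "0 0 -0.014" --pt "0 0 -0.014" --pt "0 0 -0.01" --pt "0 0 -0.006" --pt "0 0 -0.004" --pt "0 0 -0.001" --pt "0 0 0" --spin '[0,0,0,0,0,0,0,0]'

```text
clock: 14.9
position: [0.5191, 0.1299, 0.0502]
eef_rot: [-3.135, -0.208, 0.0]
ft_force: [0.1, -0.2, -1.1]
finger_gap: 0.0433
gripper_force: 41.9
```

Request:
play_rows --jaw '[0.3,0.3,0.3]' --pt "0 0 -0.001" --pt "0 0 -0.001" --pt "0 0 0" --spin '[0,0,0]'

```text
clock: 15.15
position: [0.5192, 0.1297, 0.0486]
eef_rot: [3.135, 0.208, 0.001]
ft_force: [-0.6, -0.0, -0.9]
finger_gap: 0.0431
gripper_force: 41.9
```

Request:
play_rows --jaw '[0.3,0.3]' --pt "0 0 -0.001" --pt "0 0 0" --spin '[0,0]'

```text
clock: 15.32
position: [0.5193, 0.1297, 0.0481]
eef_rot: [3.135, 0.208, 0.002]
ft_force: [-1.9, 1.1, 4.1]
finger_gap: 0.0433
gripper_force: 42.5
```

Request:
play_rows --jaw '[0.3,0.3]' --pt "0 0 -0.0005" --pt "0 0 0" --spin '[0,0]'

```text
clock: 15.48
position: [0.5193, 0.1297, 0.0481]
eef_rot: [3.135, 0.208, 0.002]
ft_force: [-3.7, -0.9, 8.7]
finger_gap: 0.0431
gripper_force: 43.2
```

Request:
play_rows --jaw '[0.55,0.65,0.8,0.9,1,1,1]' --pt "0 0 0.0005" --pt "0 0 0" --pt "0 0 0" --pt "0 0 0" --pt "0 0 0" --pt "0 0 0" --pt "0 0 0" --spin '[0,0,0,0,0,0,0]'

```text
clock: 16.07
position: [0.5189, 0.1297, 0.0472]
eef_rot: [-3.135, -0.208, 0.0]
ft_force: [0.2, 0.8, -0.2]
finger_gap: 0.0854
gripper_force: 0.0
```

Request:
play_rows --jaw '[1,1,1,1,1,1,1,1,1,1,1,1]' --pt "0 0 0.01" --pt "0 0 0.02" --pt "0 0 0.025" --pt "0 0 0.025" --pt "0.004 -0.01 0.01" --pt "0.007 -0.027 0" --pt "0.009 -0.03 0" --pt "0.009 -0.03 0" --pt "0.009 -0.03 0" --pt "0.009 -0.03 0" --pt "0.009 -0.03 0" --pt "0.008 -0.03 0" --spin '[0,0,0,0,0,-2,-2,-2,-2,-2,-1,0]'

```text
clock: 17.07
position: [0.5832, -0.0896, 0.1373]
eef_rot: [3.14, -0.095, 0.0]
ft_force: [1.2, 0.0, -0.2]
finger_gap: 0.0853
gripper_force: 0.0
```

Run:
```python
from fit import *
s=sensors.get_state(); print(np.round(s["position"],4),np.degrees(2*np.arctan2(s["eef_rot"][1],s["eef_rot"][0])))
cs=[eyes.camera(n) for n in("top","scene")]
C=dict(mush=(.525,.14),dog=(.577,-.086))
for c in cs:
    print("cot@52",fit(red(rectify(c,*C["mush"],.052)),*C["mush"]))
    print("sq tile",fit(cream(rectify(c,*C["mush"],.015)),*C["mush"]))
cs=[dict(np.load(f"{n}0.npz")) for n in("top","scene")]
for c in cs: print("dog@61",fit(white(rectify(c,*C["dog"],.061)),*C["dog"]))
```

```text
[ 0.5832 -0.0896  0.1373] -3.4838615589730932
cot@52 rect c=(518.6,130.7) L=63.9 W=42.8 longaxis=7.1  circ (519.3,131.5) r=33.7 mean (517.0,129.7)
sq tile rect c=(517.1,131.0) L=104.7 W=104.6 longaxis=1.8  circ (516.8,131.0) r=70.6 mean (514.7,128.0)
cot@52 rect c=(517.8,129.2) L=67.0 W=41.4 longaxis=7.8  circ (517.8,129.8) r=36.4 mean (517.8,128.5)
sq tile rect c=(520.2,125.4) L=107.7 W=104.1 longaxis=91.8  circ (528.6,124.9) r=65.9 mean (535.1,115.8)
dog@61 rect c=(593.3,-85.7) L=104.6 W=33.8 longaxis=175.9  circ (593.2,-86.2) r=52.3 mean (589.9,-85.5)
dog@61 rect c=(587.7,-89.6) L=113.0 W=33.1 longaxis=178.1  circ (587.8,-87.5) r=57.0 mean (588.7,-88.1)
```

Request:
play_rows --jaw '[1,1,1,1,1,1,1,1,1,1,1]' --pt "0 0 0" --pt "0 0 -0.008" --pt "0 0 -0.014" --pt "0 0 -0.016" --pt "0 0 -0.016" --pt "0 0 -0.012" --pt "0 0 -0.01" --pt "0 0 -0.006" --pt "0 0 -0.004" --pt "0 0 0" --pt "0 0 0" --spin '[0,0,0,0,0,0,0,0,0,0,0]'

```text
clock: 18.08
position: [0.5832, -0.0871, 0.0516]
eef_rot: [3.14, -0.093, 0.001]
ft_force: [0.9, 0.6, 0.0]
finger_gap: 0.0852
gripper_force: 0.0
```

Request:
play_rows --jaw '[0.75,0.6,0.5,0.4,0.3,0.2,0.2,0.2,0.2,0.2,0.2]' --pt "0 0 0" --pt "0 0 0" --pt "0 0 0" --pt "0 0 0" --pt "0 0 0" --pt "0 0 0" --pt "0 0 0" --pt "0 0 0" --pt "0 0 0" --pt "0 0 0" --pt "0 0 0" --spin '[0,0,0,0,0,0,0,0,0,0,0]'

```text
clock: 19.0
position: [0.5833, -0.0875, 0.0518]
eef_rot: [3.14, -0.094, 0.001]
ft_force: [-0.7, -1.0, 5.0]
finger_gap: 0.0336
gripper_force: 40.6
```

Request:
play_rows --jaw '[0.2,0.2,0.2,0.2,0.2,0.2,0.2,0.2,0.2,0.2,0.2,0.2]' --pt "0 0 0.004" --pt "0 0 0.01" --pt "0 0 0.018" --pt "0 0 0.022" --pt "0 0 0.022" --pt "0 0 0.018" --pt "0 0.01 0.01" --pt "-0.001 0.02 0" --pt "-0.002 0.03 0" --pt "-0.002 0.03 0" --pt "-0.002 0.03 0" --pt "-0.002 0.03 0" --spin '[0,0,0,0,0,0,0,0,-2,-2,-2,-2]'

```text
clock: 20.0
position: [0.573, 0.0648, 0.155]
eef_rot: [-3.125, 0.316, 0.002]
ft_force: [0.4, -0.6, -1.4]
finger_gap: 0.0338
gripper_force: 40.0
```

Request:
play_rows --jaw '[0.2,0.2,0.2,0.2,0.2,0.2,0.2,0.2,0.2,0.2,0.2,0.2]' --pt "-0.002 0.03 0" --pt "-0.002 0.03 0" --pt "-0.002 0.03 0" --pt "-0.002 0.03 0" --pt "-0.002 0.03 0" --pt "-0.002 0.03 0" --pt "-0.002 0.03 0" --pt "-0.002 0.03 0" --pt "0 0.022 0" --pt "0 0.0115 0" --pt "0 0 0" --pt "0 0 0" --spin '[-2,-2,-2,-2,-2,-2,-2,-2,-0.4,0,0,0]'

```text
clock: 21.0
position: [0.5573, 0.3363, 0.1548]
eef_rot: [3.049, -0.752, -0.001]
ft_force: [0.7, -0.8, -1.7]
finger_gap: 0.0334
gripper_force: 40.0
```

Run:
```python
from fit import *
s=sensors.get_state(); print(np.round(s["position"],4),np.degrees(2*np.arctan2(s["eef_rot"][1],s["eef_rot"][0])),s["finger_gap"])
cs=[eyes.camera(n) for n in("top","scene")]
C=(.577,-.086)
for c in cs:
    print("rd tile",fit(cream(rectify(c,*C,.015)),*C))
t=cloud(cs[1:],*C,.085,.0115,.02)[0]; print("rd cloud",rect(t))
cv2.imwrite("pics/s5.png",cv2.resize(cs[1]["frame"][70:250,290:490,::-1],None,fx=3,fy=3))
```

```text
[0.5573 0.3363 0.1548] -27.717352504933906 0.03340310049297996
rd tile rect c=(575.7,-84.0) L=113.0 W=112.5 longaxis=90.0  circ (576.6,-84.2) r=57.5 mean (576.3,-84.1)
rd tile rect c=(579.2,-88.4) L=114.8 W=109.2 longaxis=137.0  circ (579.6,-88.0) r=57.7 mean (579.0,-88.2)
rd cloud (array([578.2, -86.1]), array([106.1, 108.4]), 47.5)
```

View pics/s5.png

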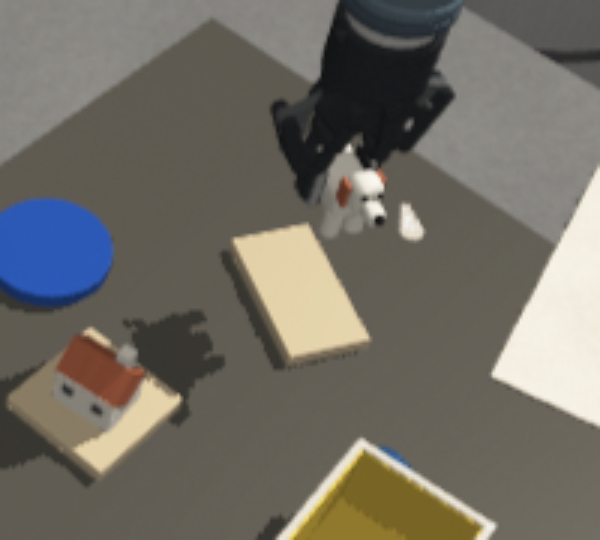

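The dog hangs level over the oblong tile and lined up with it. Lowering.

Request:
play_rows --jaw '[0.2,0.2,0.2,0.2,0.2,0.2,0.2,0.2,0.2,0.2]' --pt "0.0005 0 -0.008" --pt "0 0 -0.015" --pt "0 0 -0.02" --pt "0 0 -0.02" --pt "0 0 -0.016" --pt "0 0 -0.01" --pt "0 0 -0.006" --pt "0 0 -0.004" --pt "0 0 -0.001" --pt "0 0 0" --spin '[0,0,0,0,0,0,0,0,0,0]'

```text
clock: 21.93
position: [0.559, 0.3361, 0.0558]
eef_rot: [-3.049, 0.755, -0.001]
ft_force: [-0.5, 0.2, -1.2]
finger_gap: 0.0333
gripper_force: 40.1
```

Request:
play_rows --jaw '[0.2,0.2,0.2]' --pt "0 0 -0.001" --pt "0 0 -0.001" --pt "0 0 0" --spin '[0,0,0]'

```text
clock: 22.18
position: [0.5587, 0.3364, 0.0538]
eef_rot: [-3.049, 0.755, -0.001]
ft_force: [-0.4, -0.5, -1.8]
finger_gap: 0.0338
gripper_force: 40.1
```

Request:
play_rows --jaw '[0.2,0.2]' --pt "0 0 -0.001" --pt "0 0 0" --spin '[0,0]'

```text
clock: 22.35
position: [0.5585, 0.3363, 0.0524]
eef_rot: [-3.049, 0.755, -0.0]
ft_force: [-0.6, -0.6, -1.5]
finger_gap: 0.0335
gripper_force: 40.1
```

Request:
play_rows --jaw '[0.2,0.2]' --pt "0 0 -0.001" --pt "0 0 0" --spin '[0,0]'

```text
clock: 22.52
position: [0.5586, 0.3363, 0.0518]
eef_rot: [-3.049, 0.755, -0.001]
ft_force: [-1.2, -0.1, 2.4]
finger_gap: 0.0337
gripper_force: 40.5
```

Request:
play_rows --jaw '[0.45,0.55,0.7,0.85,1,1,1]' --pt "0 0 0" --pt "0 0 0" --pt "0 0 0" --pt "0 0 0" --pt "0 0 0" --pt "0 0 0" --pt "0 0 0" --spin '[0,0,0,0,0,0,0]'

```text
clock: 23.1
position: [0.5585, 0.3362, 0.0513]
eef_rot: [3.049, -0.755, -0.0]
ft_force: [-0.5, 0.4, -0.6]
finger_gap: 0.0853
gripper_force: 0.0
```

Request:
play_rows --jaw '[1,1,1,1,1,1,1,1,1,1,1,1]' --pt "0 0 0.01" --pt "0 0 0.02" --pt "0 0 0.025" --pt "0 0 0.025" --pt "0 -0.01 0.02" --pt "-0.002 -0.02 0.01" --pt "-0.002 -0.03 0.005" --pt "-0.002 -0.03 0" --pt "-0.002 -0.03 0" --pt "-0.002 -0.03 0" --pt "-0.002 -0.03 0" --pt "-0.002 -0.03 0" --spin '[0,0,0,0,0,0,0,0,0,0,0,0]'

```text
clock: 24.1
position: [0.5443, 0.1249, 0.1673]
eef_rot: [-3.049, 0.755, -0.002]
ft_force: [-0.7, -0.6, -0.4]
finger_gap: 0.085
gripper_force: 0.0
```

Run:
```python
from fit import *
cs=[eyes.camera(n) for n in("top","scene")]
C=(.557,.336)
for c in cs:
    print("dog@61",fit(white(rectify(c,*C,.061)),*C))
    t=cloud([c],*C,.09,.03,.095)[0]; print("dog cloud",rect(t))
cv2.imwrite("pics/s6.png",np.hstack([cv2.resize(rectify(c,*C,.015)[...,::-1],(400,400)) for c in cs]))
```

```text
dog@61 rect c=(566.4,333.8) L=105.8 W=37.6 longaxis=157.4  circ (567.4,336.6) r=53.2 mean (564.4,334.8)
dog cloud (array([566.9, 332.7]), array([ 34.9, 110.9]), 61.5)
dog@61 rect c=(550.2,337.9) L=96.9 W=37.2 longaxis=157.4  circ (554.0,347.0) r=48.9 mean (557.3,337.2)
dog cloud (array([566.8, 329.9]), array([ 34.6, 112.1]), 62.7)
```

View pics/s6.png

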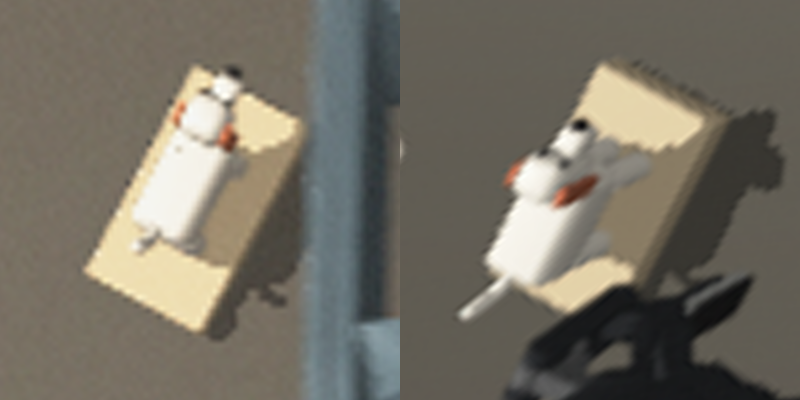

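The dog stands upright, centred on the oblong tile and along it. Its measured origin is (558.4, 335.8) mm and the tile's is about (558, 336). Now I'll fetch the mushroom.

Request:
play_rows --jaw '[1,1,1,1,1,1,1,1,1,1,1,1]' --pt "-0.0025 -0.03 0" --pt "-0.0025 -0.03 0" --pt "-0.0025 -0.03 0" --pt "-0.0025 -0.03 0" --pt "-0.0025 -0.03 0" --pt "-0.0025 -0.03 0" --pt "-0.0025 -0.03 0" --pt "-0.0025 -0.03 0" --pt "-0.0025 -0.03 0" --pt "-0.0025 -0.03 0" --pt "-0.0025 -0.03 0" --pt "-0.0025 -0.03 0" --spin '[0,0,0,0,0,0,0,0,0,0,0,0]'

```text
clock: 25.2
position: [0.5148, -0.2347, 0.1671]
eef_rot: [-3.05, 0.755, -0.002]
ft_force: [0.6, 0.8, 0.3]
finger_gap: 0.0855
gripper_force: 0.0
```

Request:
play_rows --jaw '[1,1,1,1,1,1,1]' --pt "-0.0025 -0.03 0" --pt "-0.0025 -0.03 0" --pt "-0.002 -0.023 0" --pt "0 -0.013 0" --pt "0 -0.0055 0" --pt "0 0 0" --pt "0 0 0" --spin '[0,0,0,0,0,0,0]'

```text
clock: 25.78
position: [0.5077, -0.334, 0.1663]
eef_rot: [-3.049, 0.754, 0.001]
ft_force: [0.2, 0.0, 0.7]
finger_gap: 0.0853
gripper_force: 0.0
```

Descend to TCP z of about 0.080.

Request:
play_rows --jaw '[1,1,1,1,1,1,1,1,1,1]' --pt "0 -0.001 -0.008" --pt "0 0 -0.014" --pt "0 0 -0.016" --pt "0 0 -0.016" --pt "0 0 -0.014" --pt "0 0 -0.01" --pt "0 0 -0.005" --pt "0 0 -0.003" --pt "0 0 0" --pt "0 0 0" --spin '[0,0,0,0,0,0,0,0,0,0]'

```text
clock: 26.62
position: [0.5079, -0.3364, 0.0809]
eef_rot: [3.049, -0.755, 0.001]
ft_force: [0.5, -0.2, -0.2]
finger_gap: 0.0857
gripper_force: 0.0
```

Request:
play_rows --jaw '[0.7,0.5,0.4,0.4,0.4,0.4,0.4,0.4,0.4,0.4]' --pt "0 0 0" --pt "0 0 0" --pt "0 0 0" --pt "0 0 0" --pt "0 0 0" --pt "0 0 0" --pt "0 0 0" --pt "0 0 0" --pt "0 0 0" --pt "0 0 0" --spin '[0,0,0,0,0,0,0,0,0,0]'

```text
clock: 27.45
position: [0.5079, -0.3366, 0.0814]
eef_rot: [3.049, -0.755, 0.002]
ft_force: [-1.3, 2.0, 5.5]
finger_gap: 0.0547
gripper_force: 42.1
```

Request:
play_rows --jaw '[0.4,0.4,0.4,0.4,0.4,0.4,0.4,0.4]' --pt "0 0 0.004" --pt "0 0 0.008" --pt "0 0 0.015" --pt "0 0 0.018" --pt "0 0 0.015" --pt "0 0 0.01" --pt "0 0 0" --pt "0 0 0" --spin '[0,0,0,0,0,0,0,0]'

```text
clock: 28.12
position: [0.5076, -0.3364, 0.1507]
eef_rot: [3.049, -0.755, 0.001]
ft_force: [0.1, 0.5, -1.9]
finger_gap: 0.0546
gripper_force: 42.6
```

Request:
play_rows --jaw '[0.4,0.4,0.4,0.4,0.4,0.4,0.4,0.4,0.4,0.4,0.4,0.4]' --pt "0.003 0.01 0" --pt "0.006 0.02 0" --pt "0.008 0.03 0" --pt "0.008 0.03 0" --pt "0.008 0.03 0" --pt "0.008 0.03 0" --pt "0.008 0.03 0" --pt "0.008 0.03 0" --pt "0.007 0.02 0" --pt "0.006 0.02 0" --pt "0 0 0" --pt "0 0 0" --spin '[0,0,0,0,0,0,0,0,0,0,0,0]'

```text
clock: 29.12
position: [0.5768, -0.0842, 0.149]
eef_rot: [-3.05, 0.751, 0.004]
ft_force: [0.7, -0.9, -1.6]
finger_gap: 0.0544
gripper_force: 42.7
```

Request:
play_rows --jaw '[0.4,0.4,0.4,0.4,0.4,0.4,0.4,0.4,0.4]' --pt "0 0 -0.008" --pt "0 0 -0.014" --pt "0 0 -0.018" --pt "0 0 -0.016" --pt "0 0 -0.012" --pt "0 0 -0.008" --pt "0 0 -0.004" --pt "0 0 0" --pt "0 0 0" --spin '[0,0,0,0,0,0,0,0,0]'

```text
clock: 29.87
position: [0.5776, -0.0868, 0.0704]
eef_rot: [-3.049, 0.756, -0.0]
ft_force: [0.3, 0.7, -1.5]
finger_gap: 0.0542
gripper_force: 42.7
```

Request:
play_rows --jaw '[0.4,0.4,0.4,0.4]' --pt "0 0.0005 -0.001" --pt "0 0 -0.001" --pt "0 0 -0.001" --pt "0 0 0" --spin '[0,0,0,0]'

```text
clock: 30.2
position: [0.5776, -0.0858, 0.0676]
eef_rot: [3.049, -0.755, 0.001]
ft_force: [0.8, 0.2, -1.7]
finger_gap: 0.0544
gripper_force: 42.7
```

Request:
play_rows --jaw '[0.4,0.4]' --pt "0 0 -0.001" --pt "0 0 0" --spin '[0,0]'

```text
clock: 30.37
position: [0.5777, -0.0858, 0.0665]
eef_rot: [3.05, -0.755, 0.001]
ft_force: [-0.6, 0.2, -2.0]
finger_gap: 0.0545
gripper_force: 42.7
```

Request:
play_rows --jaw '[0.4,0.4]' --pt "0 0 -0.001" --pt "0 0 0" --spin '[0,0]'

```text
clock: 30.53
position: [0.5779, -0.0858, 0.0665]
eef_rot: [3.049, -0.755, 0.002]
ft_force: [-1.5, 0.1, 6.4]
finger_gap: 0.0544
gripper_force: 43.3
```

Contact. Release, lift and clear the view.

Request:
play_rows --jaw '[0.7,0.75,0.8,0.9,1,1]' --pt "0 0 0" --pt "0 0 0" --pt "0 0 0" --pt "0 0 0" --pt "0 0 0" --pt "0 0 0" --spin '[0,0,0,0,0,0]'

```text
clock: 31.03
position: [0.5775, -0.0858, 0.0652]
eef_rot: [-3.049, 0.755, 0.0]
ft_force: [-0.5, 0.3, 1.1]
finger_gap: 0.0855
gripper_force: 0.0
```

Request:
play_rows --jaw '[1,1,1,1,1,1,1,1,1,1,1,1]' --pt "0 0 0.01" --pt "0 0 0.02" --pt "0 0 0.025" --pt "0 0 0.025" --pt "-0.01 -0.01 0.02" --pt "-0.02 -0.03 0.01" --pt "-0.02 -0.03 0" --pt "-0.02 -0.03 0" --pt "-0.02 -0.03 0" --pt "-0.02 -0.03 0" --pt "-0.02 -0.03 0" --pt "-0.02 -0.03 0" --spin '[0,0,0,0,0,0,0,0,0,0,0,0]'

```text
clock: 32.03
position: [0.4264, -0.3071, 0.1763]
eef_rot: [3.049, -0.755, 0.002]
ft_force: [0.4, -0.6, 0.2]
finger_gap: 0.0854
gripper_force: 0.0
```

Request:
play_rows --jaw '[1,1,1,1,1,1]' --pt "-0.02 -0.03 0" --pt "-0.02 -0.03 0" --pt "-0.02 -0.03 0" --pt "-0.01 -0.015 0" --pt "0 0 0" --pt "0 0 0" --spin '[0,0,0,0,0,0]'

```text
clock: 32.53
position: [0.3569, -0.4115, 0.1758]
eef_rot: [-3.048, 0.759, -0.001]
ft_force: [-1.0, -0.0, -0.1]
finger_gap: 0.0851
gripper_force: 0.0
```

Run:
```python
from fit import *
cs=[eyes.camera(n) for n in("top","scene")]
C=dict(dog=(.577,-.086),mush=(.525,.14),cot=(.555,.332))
for c in cs:
    print("mush@61",fit(red(rectify(c,*C["dog"],.061)),*C["dog"]))
    print("cot@52",fit(red(rectify(c,*C["mush"],.052)),*C["mush"]))
    print("dog cloud",rect(cloud([c],*C["cot"],.09,.03,.095)[0]))
for i,n in enumerate(("top","scene")): cv2.imwrite(f"pics/f{n}.png",cs[i]["frame"][...,::-1])
```

```text
mush@61 rect c=(577.7,-83.7) L=55.1 W=54.2 longaxis=149.4  circ (577.8,-84.4) r=28.4 mean (577.2,-83.9)
cot@52 rect c=(518.5,130.9) L=64.0 W=42.6 longaxis=7.4  circ (519.5,131.8) r=33.9 mean (517.2,129.8)
dog cloud (array([567.1, 332.5]), array([ 35. , 110.9]), 62.7)
mush@61 rect c=(577.1,-85.0) L=59.8 W=55.9 longaxis=105.9  circ (576.0,-85.5) r=31.1 mean (577.3,-85.6)
cot@52 rect c=(517.8,129.1) L=67.0 W=41.4 longaxis=7.8  circ (517.8,129.8) r=36.4 mean (517.8,128.5)
dog cloud (array([567.2, 330.2]), array([ 35. , 111.5]), 63.4)
```

View pics/fscene.png

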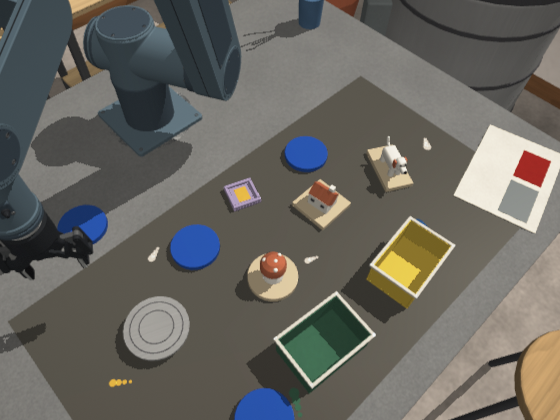

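View pics/ftop.png

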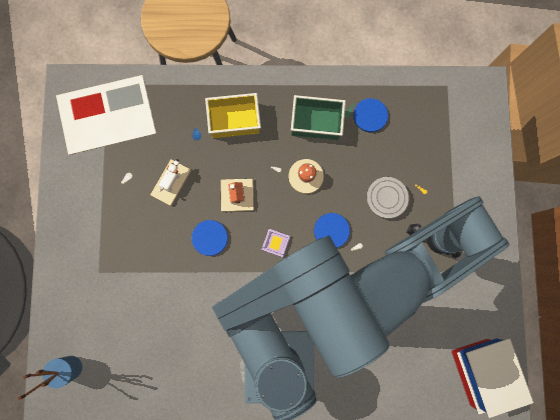

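All three figures stand upright in the middle of their tiles: in the top view the mushroom is at (306,172), the cottage at (236,192) and the dog at (170,180). The tubs and the dish are where they were.

```bash
python3 -c "
from workcell import ticket; print(ticket.finish_job())"
```

```text
the job is handed in; nothing more can be done
None
```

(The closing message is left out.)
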